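# Put the soil samples away in their matching holders

### The arm

A 6-joint arm with a two-finger parallel gripper is mounted at the origin on a cart in front of the work surface, level with it; the furniture and walls round the work are solid. World frame = base frame: x ahead of the robot, y to its left, z up, the work surface at z = 0. Lengths are in m, angles in rad, forces in N, time in s.
With the tool pointing down it reaches from about 0.25 to 0.775 m from the base axis. Payload 4 kg.
Tool frame: the origin (TCP) lies at the very end of the fingers, on their centre line; the grasp point (between the pads) lies hold_point_z behind it (hold_point_z is the distance from the TCP to the grasp point, in m); z points along the fingers, y is the direction in which the jaws open and shut (so a half turn about z gives the same grasp; the last joint's range is limited). The gripper opens to 94 mm and grips with 3 to 60 N. Pads are 16 mm wide; open, the fingers measure 119 mm over their backs; the gripper's body (75 mm by 177 mm) begins 78 mm behind the grasp point.
Start: joints at [1.05, 0.087, 1.371, -0, 1.684, -0.103], TCP at [0.223, 0.503, 0.206] pointing down, gripper open.
Joint ranges: [-3.1, 3.1], [-0.76, 2.03], [0.27, 2.55], [-1.08, 4.22], [0.17, 2.65], [-2.57, 2.57]. Speed limits (rad/s): [2.79, 2.79, 3.14, 3.14, 3.14, 3.14].

### API

Orientations are given as [roll, pitch, yaw] about the fixed x, y, z axes, in that order (R = Rz(yaw) Ry(pitch) Rx(roll)).
In Python, from bench import * gives the robot as it stands.
- The arm moves only by the tool step_arm, never from a script. Its argument "increments" is text: rows parted by semicolons, each of 6 numbers parted by spaces: the shift along the tool's x, y, z in cm, then the turn, a rotation vector about the tool's x, y, z in rad. A call has 1 to 5 rows; each row shifts and turns the commanded pose from where the row before left it, along the tool's axes as they then stand; what a row does not reach is not made up. A row lasts 1/10 s, in which the tool goes at most 50 mm and 8.59 degrees, less where a joint would pass 70% of its speed; a pose out of reach is approached as far as the arm can. A call is refused whole if a number of a shift passes 5 or a number of a turn 0.15, either way. A call with a gripper value outside its range is refused whole. "claw" is the gripper's target within -1 to 1 (shut at 1, half-way at 0, fully open at -1), set as the call begins (left out, the last holds). The fingers move at their own pace and stop on an object; the grip force is fixed at half the most. Time passes only in rows, so rows that do not move let the fingers close. It gives the time, the measured TCP pose, the force and the opening at its end, in the units of the state.
- get_obs(): the state, without advancing time (a new reading comes with each control period).
- snapshot(name): name is "scene" or "top" or "wrist"; returns the picture (384x512x3 uint8, red, green, blue); there is no depth.
- calibration(name): a dict with "camera_matrix" (3x3 intrinsics, pixels), "eye" and "orientation" of the camera in the world; the wrist camera has in their place "tool_from_camera" (4x4, takes a point from camera to tool coordinates, whose origin is the TCP and whose axes are the flange's). Camera axes: x right, y up, looking along -z (the intrinsics and any distortion apply to the point x, -y, -z); pixel columns grow to the right and rows downward; lengths in m; the calibration is good to about 2 mm. The wrist camera is an equidistant fisheye: a pixel r from the principal point sees the ray r / f radians off the axis. A picture is of the moment at which its call begins: read the wrist's pose just before it. calibration takes no time and is no camera call.
- close_job(): hands the job in, once; it reports no verdict.
The state is a dict: "time": time; "joint_positions": joint angles; "qvel": joint speeds; "joint_torque": joint torques, N m; "tool_pos": TCP position; "ee_rot": TCP orientation; "wrist_force": force on the tool from outside, world axes, zero at the start; "wrist_torque": the same for the moment, N m; "width": finger opening in m.
Only numpy, scipy, OpenCV 4.12 (cv2) and the standard library are available. Lean on these libraries where they do the work, as an engineer would, in place of code of your own. Each camera call takes 0.05 s, during which the arm holds its last target. There are 200 camera calls.

### The job

Put the four samples away: set the tin, the vial, the pale pebble and the grey stone each into the wooden holder whose recess is made for it, flat on the recess floor, with the stone lying along its oblong recess. Keep the open tin and the vial upright all the while, as both have soil in them. Let go of everything at the end.

Things in the scene. Friction and masses are not known exactly. Their poses are not given: they have to be found in the camera images.
- tin: open round aluminium tin with some soil fixed in it, 53 mm in diameter, 40 mm high, about 0.11 kg, stands upright, loose; origin at the centre of its underside, z up; hold it by the outside with the fingertips some 14 mm above its underside, as the rim of its holder stands 10 mm above the recess floor
- vial: small round sample vial with a black screw cap, the smallest in diameter of the things: 24 mm, 57 mm high, about 0.05 kg, stands upright, loose; origin at the centre of its underside, z up; take it round the body, with the fingertips some 20 mm above its underside
- pebble: flat pale pebble, nearly round, 34 mm (its x) by 38 mm (its y), 15 mm thick with rounded edges (grip it low, fingertips 2 to 4 mm above its underside), about 0.03 kg, lies flat, loose; origin at the centre of its underside, z up
- stone: flat dark grey stone, oblong with pointed ends, 36 mm (its x) by 58 mm (its y), 20 mm thick with sloping sides (grip it low across its width, fingertips 2 to 4 mm above its underside), about 0.07 kg, lies flat, loose; origin at the centre of its underside, z up, y along its length
- tin_holder: the largest round wooden cup, 80 mm across, 20 mm high, fixed to the bench; round recess 66 mm in diameter, 10 mm deep, for the tin; origin at the centre of the cup's underside, z up, recess floor at z = 10 mm
- vial_holder: the narrowest and tallest round wooden cup, 54 mm across, 24 mm high, fixed to the bench; round recess 38 mm in diameter, 14 mm deep, for the vial; origin at the centre of the cup's underside, z up, recess floor at z = 10 mm
- pebble_holder: low round wooden dish, 66 mm across, 14 mm high, fixed; round recess 50 mm in diameter, 4 mm deep, for the pebble (turned any way); finger notches 31 mm wide (along its y) are cut down to the bench on its +x and -x sides, 24 mm apart, so that fingers closing along its x can hold the pebble low; origin at the centre of the underside, z up, recess floor at z = 10 mm
- stone_holder: low rectangular wooden block, 66 mm (its x) by 88 mm (its y), 14 mm high, fixed; recess 52 mm (x) by 74 mm (y), 4 mm deep, for the grey stone, whose length lies along y (either way round); finger notches 40 mm wide (y) are cut down to the bench in the middle of both long sides, 28 mm apart, for holding the stone low across x; origin at the centre of the underside, z up, recess floor at z = 10 mm
- microscope: heavy bench microscope, not part of the work, always in the same place, 246 mm deep (x) by 164 mm wide (y), 364 mm high; origin at about the middle of its underside, z up; it stands to the right of all the samples and holders, so an arm that starts at the right must swing round in front of it (nearer the robot) or well above it
Things that resemble listed ones, but are neither listed nor needed, are in the scene too. Leave any green or red look-alike of the tin_holder alone.

How it is judged:
By the outcome, as a careful person would: the job done as asked, in the order asked, and still so for the second after the job is handed in, with the robot touching nothing.
It also fails if it takes over 115 s, if anything falls off the work surface, if the arm or the gripper's body presses on something with over 40 N, if the wrist force passes 120 N, or if a joint passes its speed limit or range.

## Working session

There is one attempt and no reset: what is moved stays moved. The work goes in short steps, Python scripts to look and compute and a tool call to move; the robot and the scene stay as the last step left them, time stands still between calls to the robot, and variables do not carry over. Pictures are saved under pics/ and viewed, about 12 in all and at most 16, crops included, and the job is handed in when it is done.

Besides the shell and the picture viewer there is one more tool, called after "Emit:" by a JSON object that holds its "method" and its "body". step_arm: Moves the arm, as the interface text tells. Its arguments: {"type":"object","properties":{"increments":{"type":"string"},"claw":{"type":"number"}},"required":["increments"]}

```bash
ls; mkdir -p pics; python3 - <<'E'
from bench import *
import cv2
for n in("scene","top","wrist"):
    im=snapshot(n); cv2.imwrite(f"pics/{n}0.png",im[:,:,::-1]); c=calibration(n); print(n,c)
a=cv2.imread("pics/scene0.png");b=cv2.imread("pics/top0.png")
o=get_obs();print(o)
E
```

```text
pics
scene {'camera_matrix': array([[389.23232604,   0.        , 253.95948946],
       [  0.        , 389.23232604, 188.96076985],
       [  0.        ,   0.        ,   1.        ]]), 'eye': array([-0.31828752,  0.71591294,  0.47697407]), 'orientation': array([ 1.14167394e+00,  8.94570841e-04, -2.02773460e+00])}
top {'camera_matrix': array([[426.22200717,   0.        , 259.60597522],
       [  0.        , 426.22200717, 198.2500072 ],
       [  0.        ,   0.        ,   1.        ]]), 'eye': array([0.39411673, 0.29013745, 1.25681211]), 'orientation': array([ 0.1065548 , -0.00992909, -1.59346684])}
wrist {'camera_matrix': array([[297.31863964,   0.        , 255.03273613],
       [  0.        , 297.31863964, 190.8332188 ],
       [  0.        ,   0.        ,   1.        ]]), 'tool_from_camera': array([[ 8.36300891e-04,  9.58666271e-01,  2.84531687e-01,
         8.34294475e-02],
       [ 9.99999597e-01, -8.94689904e-04,  7.52411103e-05,
         9.63853092e-05],
       [ 3.26698742e-04,  2.84531510e-01, -9.58666633e-01,
        -1.79727113e-01],
       [ 0.00000000e+00,  0.00000000e+00,  0.00000000e+00,
         1.00000000e+00]])}
{'time': 0.15, 'joint_positions': array([ 1.04988070e+00,  8.77943939e-02,  1.37186154e+00, -3.22012778e-05,
        1.68359588e+00, -1.03116661e-01]), 'qvel': array([ 0.00053277, -0.00084712, -0.00450482,  0.00159764,  0.00116149,
        0.00077899]), 'joint_torque': array([ 1.76270398e-03, -3.40637791e+01, -3.02791965e+01,  7.18061021e-02,
        3.05821595e-02, -1.28451234e-04]), 'tool_pos': array([0.2229819 , 0.50232675, 0.20459116]), 'ee_rot': array([-3.13993902e+00, -1.38950984e-04,  2.72378998e+00]), 'wrist_force': array([-0.35184757,  0.23114265, -0.06434436]), 'wrist_torque': array([0.01987231, 0.04260226, 0.01337732]), 'width': 0.09396826931024443}
```

View pics/top0.png

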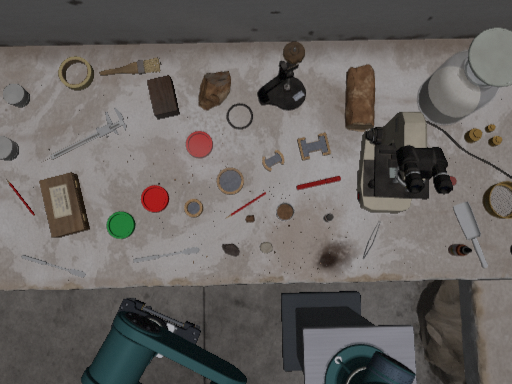

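View pics/scene0.png

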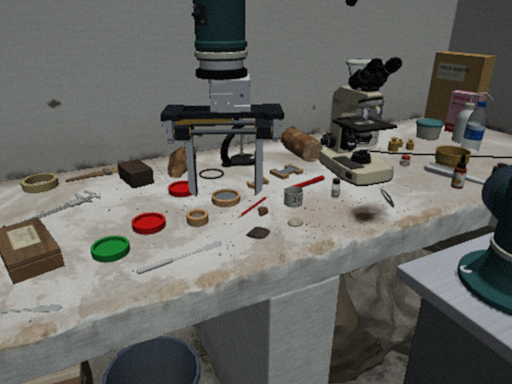

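Top view candidates are as follows. The tin is at (286,211), the vial at (328,217), and the pebble at (266,247), with a small dark lump at (250,218) that could be mistaken for the stone. The stone is at (231,249). The tin_holder is at (231,180), with look-alikes in red at (199,145) and (155,199), green at (121,225), and a yellow ring at (75,72). The vial_holder is at (193,208), the pebble_holder at (273,160), and the stone_holder at (313,146). I'll check these in a close crop.

```bash
python3 - <<'E'
import cv2
b=cv2.imread("pics/top0.png")[128:262,180:350]
cv2.imwrite("pics/crop1.png",cv2.resize(b,None,fx=4.4,fy=4.4,interpolation=cv2.INTER_CUBIC))
E
```

```text
(no output)
```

View pics/crop1.png

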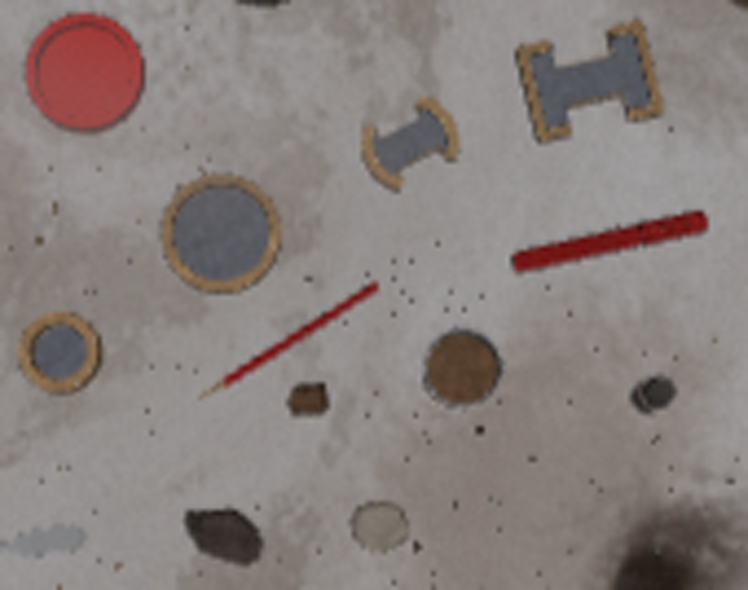

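The crop confirms the choices: tin (462,367), vial with black cap (655,393), pebble (379,526), stone (224,535). For the holders, the tin cup is at (221,233), the narrow cup at (61,352), the pebble dish at (411,143) and the stone block at (590,80). The brown lump at (309,399) is a decoy.

```bash
cat > h.py <<'E'
from bench import *
import numpy as np, cv2
from scipy.spatial.transform import Rotation as Ro
def ray(name,u,v,obs=None):
    c=calibration(name);K=c["camera_matrix"];x=(u-K[0,2])/K[0,0];y=(v-K[1,2])/K[1,1]
    if name=="wrist":
        r=np.hypot(x,y);s=np.sin(r)/r if r>0 else 1
        d=np.array([x*s,-y*s,-np.cos(r)]);T=c["tool_from_camera"];R=Ro.from_euler("xyz",obs["ee_rot"])
        return obs["tool_pos"]+R.apply(T[:3,3]),R.apply(T[:3,:3]@d)
    return c["eye"],Ro.from_euler("xyz",c["orientation"]).apply([x,-y,-1])
def world(name,u,v,z,obs=None):
    o,d=ray(name,u,v,obs);return (o+d*(z-o[2])/d[2])[:2]
def proj_wrist(P,obs):
    c=calibration("wrist");K=c["camera_matrix"];T=c["tool_from_camera"];R=Ro.from_euler("xyz",obs["ee_rot"])
    p=T[:3,:3].T@(R.inv().apply(np.array(P)-obs["tool_pos"])-T[:3,3]);a=np.array([p[0],-p[1]]);th=np.arctan2(np.hypot(*a),-p[2])
    return a/np.hypot(*a)*th*K[0,0]+K[:2,2]
def go(x,y,z,yaw=None):
    "difference to target in tool axes (cm) and turn about tool z to the given jaw angle (rad, world)"
    o=get_obs();R=Ro.from_euler("xyz",o["ee_rot"]);d=R.inv().apply(np.array([x,y,z])-o["tool_pos"])*100
    t=None
    if yaw is not None:
        y_=R.apply([0,1,0]);cur=np.arctan2(y_[1],y_[0]);t=-((yaw-cur+np.pi/2)%np.pi-np.pi/2)
    print("t",round(o["time"],2),"cm",d.round(2),"turn",t,"tilt fix(rotvec tool)",(R.inv()*Ro.from_euler("xyz",[np.pi,0,Ro.from_euler('xyz',o['ee_rot']).as_euler('xyz')[2]])).as_rotvec().round(4),"q",o["joint_positions"].round(2))
E
python3 - <<'E'
from h import *
import bench;print([n for n in dir(bench) if n[0]!='_'])
f=lambda a,b:((a+.5)/4.4-.5+180,(b+.5)/4.4-.5+128)
w=lambda a,b,z:world("top",*f(a,b),z)
for n,a,b,z in [("tin",462,367,.04),("vialtop",660,390,.057),("pebble",379,526,.007),("stone",224,535,.008),("TH",221,233,.02),("VH",61,352,.024),("PH",411,143,.014),("SH",590,80,.014)]:print(n,w(a,b,z).round(4))
def ang(p,q,z):
    d=w(*q,z)-w(*p,z);return np.arctan2(d[1],d[0]),np.hypot(*d)
print("stone long",ang((187,513),(262,560),.008));print("SH long",ang((531,93),(649,68),.014));print("PH y",ang((380,160),(440,125),.014))
E
```

```text
['IKError', 'calibration', 'close_job', 'get_obs', 'hold_point_z', 'snapshot']
tin [0.4856 0.2043]
vialtop [0.4668 0.0789]
pebble [0.3838 0.26  ]
stone [0.3802 0.3626]
TH [0.5801 0.3609]
VH [0.5025 0.4671]
PH [0.6395 0.2325]
SH [0.6802 0.1103]
stone long (np.float64(-2.148434422229811), np.float64(0.05853544699440848))
SH long (np.float64(-1.3794876930486786), np.float64(0.08200761127877275))
PH y (np.float64(-1.058245589530132), np.float64(0.047066330224048825))
```

```bash
python3 -c "
from h import *
print(hold_point_z);go(.4856,.2043,.2,.4)"
```

```text
0.0188
t 0.15 cm [-36.1  -16.58   0.48] turn 0.7529938810310514 tilt fix(rotvec tool) [-0.0017 -0.0001  0.    ] q [ 1.05  0.09  1.37 -0.    1.68 -0.1 ]
```

Emit:
{"method": "step_arm", "body": {"increments": "-3.6 -1.66 0 0 0 0;-3.6 -1.66 0 0 0 0;-3.6 -1.66 0 0 0 0;-3.6 -1.66 0 0 0 0;-3.6 -1.66 0 0 0 0", "claw": -1}}

```text
time: 0.65
tool_pos: [0.3546, 0.3524, 0.2052]
ee_rot: [-3.141, -0.0, 2.724]
wrist_force: [-0.0, -0.2, -0.1]
width: 0.0936
```

Emit:
{"method": "step_arm", "body": {"increments": "-3.6 -1.66 0.1 0 0 0;-3.6 -1.66 0.1 0 0 0;-3.6 -1.66 0.1 0 0 0;-3.6 -1.66 0.1 0 0 0;-3.6 -1.66 0.1 0 0 0"}}

```text
time: 1.15
tool_pos: [0.4855, 0.2035, 0.2002]
ee_rot: [-3.142, -0.0, 2.724]
wrist_force: [-0.4, 0.5, -0.7]
width: 0.0945
```

Emit:
{"method": "step_arm", "body": {"increments": "0 0 0 0 0 0.15;0 0 0 0 0 0.15;0 0 0 0 0 0.15;0 0 0 0 0 0.15;0 0 0 0 0 0.15"}}

```text
time: 1.65
tool_pos: [0.4847, 0.2047, 0.2]
ee_rot: [-3.141, -0.0, 1.967]
wrist_force: [0.5, 0.3, 0.9]
width: 0.0938
```

```bash
python3 - <<'E'
from h import *
go(.4856,.2043,.2,.4)
o=get_obs();im=snapshot("wrist")[:,:,::-1].copy();cv2.imwrite("pics/w1.png",im)
import pickle;pickle.dump(o,open("w1.pkl","wb"));print(o["tool_pos"],o["ee_rot"])
big=cv2.resize(im,(768,576),interpolation=cv2.INTER_CUBIC)
for n,P in dict(tin=(.4856,.2043,.04),vial=(.4668,.0789,.057),peb=(.3838,.26,.01),stone=(.38,.3626,.01),TH=(.58,.361,.02),VH=(.5025,.467,.024),PH=(.6395,.2325,.014),SH=(.68,.11,.014)).items():
    p=(proj_wrist(P,o)+.5)*1.5-.5;print(n,p.round(0));cv2.drawMarker(big,tuple(int(x) for x in p.round()),(0,255,0),0,6)
cv2.imwrite("pics/w1b.png",big)
E
```

```text
t 1.65 cm [-0.08  0.07 -0.  ] turn -0.003418228156414127 tilt fix(rotvec tool) [-0.0009 -0.0002  0.    ] q [ 0.29  0.04  1.44  0.    1.67 -0.1 ]
[0.48467367 0.20473815 0.19998829] [-3.14067764e+00 -1.93001447e-04  1.96737792e+00]
tin [384. 266.]
vial [306. 397.]
peb [296. 152.]
stone [340.  38.]
TH [561. 137.]
VH [526. -12.]
PH [553. 296.]
SH [525. 418.]
```

View pics/w1b.png

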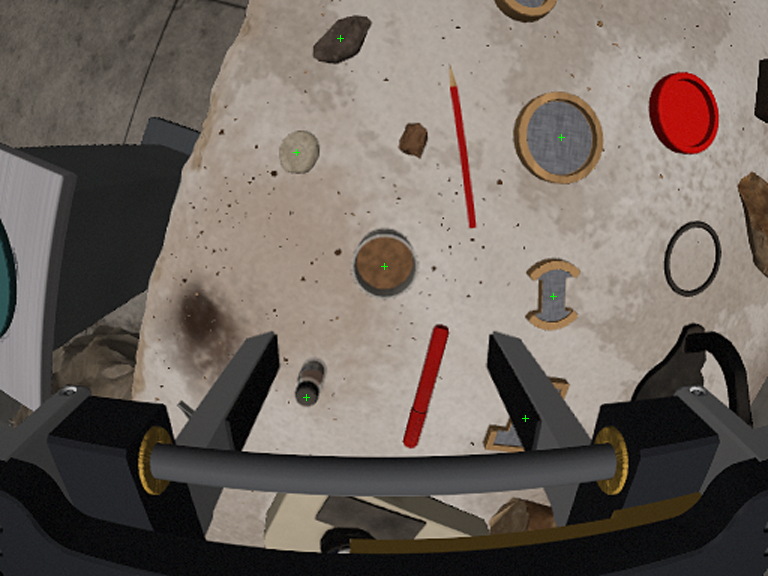

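The wrist view agrees with the top-view estimates to within about 3 mm, with tin (384,265), pebble (299,152), TH (559,138) and PH (553,294). I'll take the tin.

Emit:
{"method": "step_arm", "body": {"increments": "-0.08 0.07 4.5 0 0 0;0 0 4.5 0 0 0;0 0 4.5 0 0 0;0 0 3.1 0 0 0;0 0 2 0 0 0"}}

```text
time: 2.2
tool_pos: [0.4834, 0.2037, 0.0108]
ee_rot: [-3.136, -0.001, 1.977]
wrist_force: [0.1, -0.3, 0.6]
width: 0.0939
```

Emit:
{"method": "step_arm", "body": {"increments": "0 0 0 0 0 0;0 0 0 0 0 0;0 0 0 0 0 0;0 0 0 0 0 0;0 0 0 0 0 0", "claw": 1}}

```text
time: 2.7
tool_pos: [0.4868, 0.2048, 0.016]
ee_rot: [3.139, 0.0, 1.974]
wrist_force: [1.2, -0.0, -0.1]
width: 0.0574
```

Emit:
{"method": "step_arm", "body": {"increments": "0 0 0 0 0 0;0 0 0 0 0 0;0 0 0 0 0 0;0 0 0 0 0 0;0 0 0 0 0 0"}}

```text
time: 3.2
tool_pos: [0.4864, 0.2047, 0.0155]
ee_rot: [3.14, 0.0, 1.974]
wrist_force: [-1.2, 0.4, 6.1]
width: 0.0509
```

Emit:
{"method": "step_arm", "body": {"increments": "0 0 -0.5 0 0 0;0 0 -1 0 0 0;0 0 -1.5 0 0 0;0 0 -1.5 0 0 0;0 0 -1.5 0 0 0"}}

```text
time: 3.7
tool_pos: [0.4855, 0.2044, 0.075]
ee_rot: [-3.141, -0.0, 1.974]
wrist_force: [0.8, 0.1, -2.2]
width: 0.051
```

```bash
python3 - <<'E'
from h import *
o=get_obs();print(o["width"],o["wrist_force"]);im=snapshot("wrist")[:,:,::-1]
cv2.imwrite("pics/w2.png",cv2.resize(im[100:384,90:420],None,fx=2,fy=2))
go(.5801,.3609,.09,.5)
E
```

```text
0.051009373109611185 [ 0.78623919  0.13621445 -2.23235075]
t 3.75 cm [10.71 14.65 -1.12] turn -0.09698605876956412 tilt fix(rotvec tool) [0.0047 0.0004 0.    ] q [ 0.29  0.1   1.62  0.    1.42 -0.11]
```

View pics/w2.png

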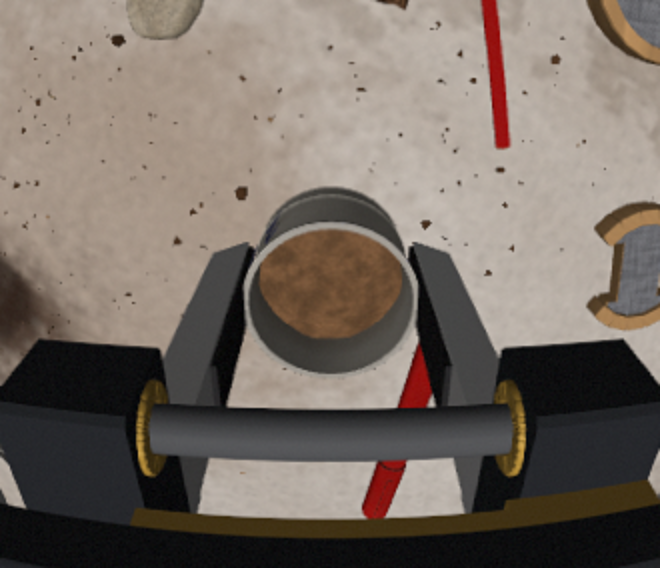

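```bash
python3 - <<'E'
from h import *
o=get_obs();R=Ro.from_euler("xyz",o["ee_rot"]);f=lambda p:(((proj_wrist(R.apply(p)+o["tool_pos"],o)-[90,100]))*2).round(0)
b=.0145;r=.0265
for n,p in dict(rimc=(0,0,b-.04),rimtop=(r,0,b-.04),rimbot=(-r,0,b-.04),riml=(0,-r,b-.04),rimr=(0,r,b-.04),basetop=(r,0,b)).items():print(n,f(p))
E
```

```text
rimc [330. 305.]
rimtop [330. 220.]
rimbot [330. 378.]
riml [241. 304.]
rimr [420. 304.]
basetop [330. 180.]
```

Rim and base arcs match an upright tin, so it's held well. Now I'll carry it over.

Emit:
{"method": "step_arm", "body": {"increments": "1.0 1.4 0 0 0 0;2.4 3.3 0 0 0 0;2.7 3.7 0 0 0 0;2.5 3.4 0 0 0 0;1.5 2.1 0 0 0 0"}}

```text
time: 4.25
tool_pos: [0.5747, 0.3543, 0.0735]
ee_rot: [-3.141, -0.001, 1.975]
wrist_force: [0.7, 0.0, -1.3]
width: 0.0508
```

Emit:
{"method": "step_arm", "body": {"increments": "0.6 0.75 0 0 0 0;0 0 0 0 0 0;0 0 0 0 0 0"}}

```text
time: 4.55
tool_pos: [0.578, 0.3593, 0.074]
ee_rot: [-3.14, 0.001, 1.973]
wrist_force: [0.2, -0.2, -2.0]
width: 0.0507
```

```bash
python3 - <<'E'
from h import *
go(.5801,.3609,.026)
o=get_obs();im=snapshot("wrist")[:,:,::-1].copy()
for a in np.linspace(0,6.28,60):
    p=proj_wrist((.5801+.04*np.cos(a),.3609+.04*np.sin(a),.02),o);im[int(p[1].round()),int(p[0].round())]=(0,255,0)
cv2.imwrite("pics/w3.png",cv2.resize(im[80:384,90:420],None,fx=1.9,fy=1.9))
E
```

```text
t 4.55 cm [0.07 0.27 4.8 ] turn None tilt fix(rotvec tool) [-0.0017  0.0006 -0.    ] q [ 0.47  0.43  1.21 -0.    1.5   0.07]
```

View pics/w3.png

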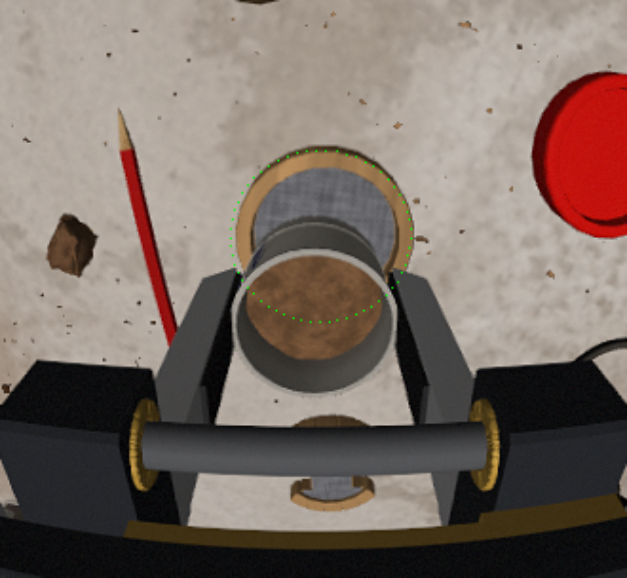

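The holder ring coincides with the prediction (centre about (323,235)). Lowering the tin.

Emit:
{"method": "step_arm", "body": {"increments": "0.1 0.3 1.5 0 0 0;0 0 1.5 0 0 0;0 0 1.0 0 0 0;0 0 0.4 0 0 0;0 0 0.35 0 0 0"}}

```text
time: 5.1
tool_pos: [0.5805, 0.362, 0.0258]
ee_rot: [-3.14, 0.0, 1.974]
wrist_force: [-0.5, -0.3, -1.3]
width: 0.0511
```

Emit:
{"method": "step_arm", "body": {"increments": "0 0 0.05 0 0 0;0 0 0 0 0 0;0 0 0 0 0 0"}}

```text
time: 5.4
tool_pos: [0.5814, 0.3627, 0.0272]
ee_rot: [3.14, -0.0, 1.974]
wrist_force: [0.3, -0.6, -1.8]
width: 0.051
```

Emit:
{"method": "step_arm", "body": {"increments": "0 0 0.1 0 0 0;0 0 0 0 0 0;0 0 0 0 0 0"}}

```text
time: 5.7
tool_pos: [0.581, 0.3625, 0.0256]
ee_rot: [3.141, -0.0, 1.974]
wrist_force: [1.0, 0.7, 0.0]
width: 0.0508
```

Emit:
{"method": "step_arm", "body": {"increments": "0 0 0.08 0 0 0;0 0 0 0 0 0;0 0 0 0 0 0"}}

```text
time: 6.0
tool_pos: [0.5811, 0.3625, 0.0256]
ee_rot: [3.141, -0.0, 1.974]
wrist_force: [-1.5, -1.3, 3.4]
width: 0.0508
```

Emit:
{"method": "step_arm", "body": {"increments": "0 0 0 0 0 0;0 0 0 0 0 0;0 0 0 0 0 0;0 0 0 0 0 0;0 0 0 0 0 0", "claw": -1}}

```text
time: 6.5
tool_pos: [0.581, 0.3624, 0.0244]
ee_rot: [-3.141, 0.0, 1.974]
wrist_force: [-0.5, -0.7, -0.1]
width: 0.0874
```

Emit:
{"method": "step_arm", "body": {"increments": "0 0 -1 0 0 0;0 0 -2.5 0 0 0;0 0 -4 0 0 0;0 0 -4 0 0 0;0 0 -3 0 0 0"}}

```text
time: 7.0
tool_pos: [0.5817, 0.3628, 0.1741]
ee_rot: [3.137, -0.0, 1.974]
wrist_force: [0.4, 0.9, 0.6]
width: 0.0943
```

```bash
python3 - <<'E'
from h import *
go(.4668,.0789,.17,.2)
E
```

```text
t 7.0 cm [-21.61 -21.71   0.3 ] turn 0.203035180459751 tilt fix(rotvec tool) [ 0.0046 -0.0004 -0.    ] q [0.48 0.4  1.06 0.   1.68 0.07]
```

Emit:
{"method": "step_arm", "body": {"increments": "-3 -3 0 0 0 0;-3.4 -3.4 0 0 0 0;-3.4 -3.4 0 0 0 0;-3.4 -3.4 0 0 0 0;-3.4 -3.4 0 0 0 0"}}

```text
time: 7.5
tool_pos: [0.4926, 0.1431, 0.1707]
ee_rot: [3.14, 0.001, 1.974]
wrist_force: [0.5, -0.4, -0.0]
width: 0.0939
```

Emit:
{"method": "step_arm", "body": {"increments": "-3 -3 0 0 0 0;-2 -2.1 0 0 0 0;0 0 0 0 0 0.1;0 0 0 0 0 0.1;0 0 0 0 0 0"}}

```text
time: 8.0
tool_pos: [0.4662, 0.0783, 0.1708]
ee_rot: [3.14, 0.0, 1.773]
wrist_force: [0.4, -0.1, 1.0]
width: 0.0938
```

```bash
python3 - <<'E'
from h import *
go(.4668,.0789,.02,.2)
o=get_obs();im=snapshot("wrist")[:,:,::-1].copy()
for z in(0,.057):
  for a in np.linspace(0,6.28,30):
    p=proj_wrist((.4668+.012*np.cos(a),.0789+.012*np.sin(a),z),o);im[int(p[1].round()),int(p[0].round())]=(0,255,0)
cv2.imwrite("pics/w4.png",cv2.resize(im[100:360,120:390],None,fx=2.2,fy=2.2,interpolation=cv2.INTER_CUBIC))
E
```

```text
t 8.0 cm [ 0.05  0.04 15.08] turn 0.0024007402287522517 tilt fix(rotvec tool) [0.0019 0.0002 0.    ] q [ 0.05 -0.08  1.61  0.    1.61 -0.16]
```

View pics/w4.png

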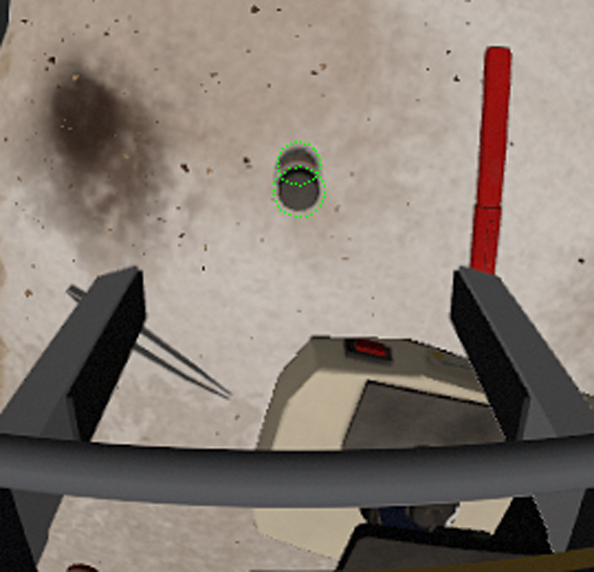

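The cap centre at (298,189) is on the predicted ring, with the pen and microscope clear of the fingers. Descending.

Emit:
{"method": "step_arm", "body": {"increments": "0.05 0.04 4 0 0 0;0 0 4 0 0 0;0 0 4 0 0 0;0 0 2 0 0 0;0 0 1 0 0 0"}}

```text
time: 8.55
tool_pos: [0.4646, 0.0794, 0.0173]
ee_rot: [-3.137, -0.001, 1.776]
wrist_force: [-0.0, 0.4, 0.1]
width: 0.094
```

Emit:
{"method": "step_arm", "body": {"increments": "0 0 0 0 0 0;0 0 0 0 0 0;0 0 0 0 0 0;0 0 0 0 0 0;0 0 0 0 0 0", "claw": 1}}

```text
time: 9.05
tool_pos: [0.4671, 0.0793, 0.0207]
ee_rot: [3.14, 0.0, 1.774]
wrist_force: [0.1, 0.0, -0.6]
width: 0.0576
```

Emit:
{"method": "step_arm", "body": {"increments": "0 0 0 0 0 0;0 0 0 0 0 0;0 0 0 0 0 0;0 0 0 0 0 0;0 0 0 0 0 0"}}

```text
time: 9.55
tool_pos: [0.4664, 0.0792, 0.0196]
ee_rot: [-3.142, -0.0, 1.774]
wrist_force: [-0.7, -0.7, 0.1]
width: 0.0231
```

Emit:
{"method": "step_arm", "body": {"increments": "0 0 -0.5 0 0 0;0 0 -1.5 0 0 0;0 0 -2.5 0 0 0;0 0 -2.5 0 0 0;0 0 -1 0 0 0"}}

```text
time: 10.05
tool_pos: [0.468, 0.0793, 0.1026]
ee_rot: [3.137, 0.001, 1.774]
wrist_force: [0.2, -0.3, -0.4]
width: 0.0229
```

```bash
python3 - <<'E'
from h import *
go(.5025,.4671,.095)
o=get_obs();im=snapshot("wrist")[:,:,::-1].copy()
R=Ro.from_euler("xyz",o["ee_rot"])
for z in(.02,-.037):
  for a in np.linspace(0,6.28,30):
    p=proj_wrist(R.apply((.012*np.cos(a),.012*np.sin(a),z))+o["tool_pos"],o);im[int(p[1].round()),int(p[0].round())]=(0,255,0)
cv2.imwrite("pics/w5.png",cv2.resize(im[160:310,180:340],None,fx=3,fy=3,interpolation=cv2.INTER_CUBIC))
E
```

```text
t 10.05 cm [37.29 11.2   0.79] turn None tilt fix(rotvec tool) [0.0048 0.0007 0.    ] q [ 0.05 -0.04  1.71  0.    1.47 -0.15]
```

View pics/w5.png

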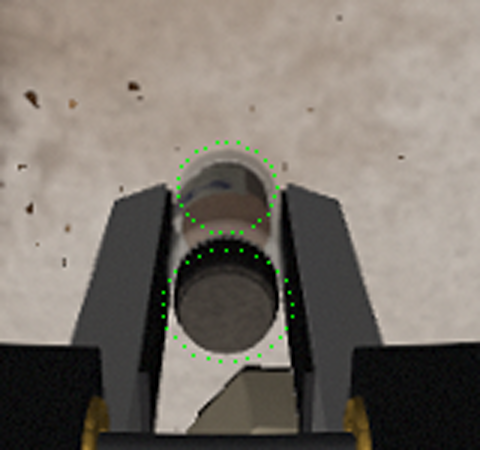

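The vial is upright in the jaws. Now the carry to its holder.

Emit:
{"method": "step_arm", "body": {"increments": "2 0.6 0 0 0 0;3.8 1.14 0 0 0 0;4.2 1.26 0 0 0 0;4.2 1.26 0 0 0 0;4.2 1.26 0 0 0 0"}}

```text
time: 10.6
tool_pos: [0.4827, 0.2719, 0.0983]
ee_rot: [-3.14, 0.001, 1.773]
wrist_force: [0.6, 0.2, 0.4]
width: 0.0233
```

Emit:
{"method": "step_arm", "body": {"increments": "4.2 1.26 0 0 0 0;4.2 1.26 0 0 0 0;4.2 1.26 0 0 0 0;3.8 1.14 0 0 0 0;2.5 0.76 0 0 0 0"}}

```text
time: 11.1
tool_pos: [0.4998, 0.4695, 0.0974]
ee_rot: [-3.139, 0.001, 1.776]
wrist_force: [-0.3, 0.5, 0.2]
width: 0.0232
```

Emit:
{"method": "step_arm", "body": {"increments": "0 0 1 0 0 0;0 0 1 0 0 0;0 0 1 0 0 0;0 0 0 0 0 0;0 0 0 0 0 0"}}

```text
time: 11.6
tool_pos: [0.5008, 0.4658, 0.0691]
ee_rot: [-3.14, 0.001, 1.773]
wrist_force: [-0.6, 0.2, 0.2]
width: 0.0231
```

```bash
python3 - <<'E'
from h import *
go(.5025,.4671,.031)
o=get_obs();im=snapshot("wrist")[:,:,::-1].copy()
for a in np.linspace(0,6.28,60):
    p=proj_wrist((.5025+.027*np.cos(a),.4671+.027*np.sin(a),.024),o);im[int(p[1].round()),int(p[0].round())]=(0,255,0)
cv2.imwrite("pics/w6.png",cv2.resize(im[110:310,160:360],None,fx=2.5,fy=2.5,interpolation=cv2.INTER_CUBIC))
E
```

```text
t 11.6 cm [0.1  0.2  3.81] turn None tilt fix(rotvec tool) [-0.0012  0.0007 -0.    ] q [ 0.67  0.44  1.21 -0.    1.49  0.46]
```

View pics/w6.png

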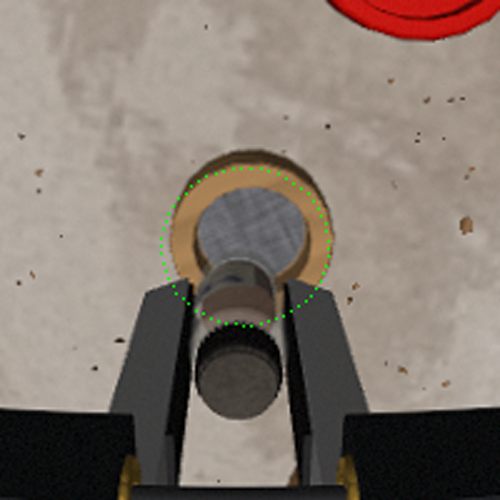

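Rim top face is at about (251,240) against a prediction of (247,247), so I'll shift about +2 mm x and +1.3 mm y and lower.

Emit:
{"method": "step_arm", "body": {"increments": "0.25 0.3 0.8 0 0 0;0 0 1 0 0 0;0 0 1 0 0 0;0 0 0.5 0 0 0;0 0 0.4 0 0 0"}}

```text
time: 12.15
tool_pos: [0.5028, 0.4698, 0.0313]
ee_rot: [-3.14, 0.001, 1.774]
wrist_force: [-0.0, 0.7, -0.6]
width: 0.023
```

Emit:
{"method": "step_arm", "body": {"increments": "0 0 0.05 0 0 0;0 0 0 0 0 0;0 0 0 0 0 0"}}

```text
time: 12.45
tool_pos: [0.5036, 0.4705, 0.0328]
ee_rot: [3.141, -0.001, 1.774]
wrist_force: [-0.0, -1.1, -0.8]
width: 0.0234
```

Emit:
{"method": "step_arm", "body": {"increments": "0 0 0.08 0 0 0;0 0 0 0 0 0;0 0 0 0 0 0"}}

```text
time: 12.75
tool_pos: [0.5034, 0.4703, 0.0316]
ee_rot: [3.141, -0.0, 1.774]
wrist_force: [-0.8, 0.2, -0.6]
width: 0.0231
```

Emit:
{"method": "step_arm", "body": {"increments": "0 0 0.08 0 0 0;0 0 0 0 0 0;0 0 0 0 0 0"}}

```text
time: 13.05
tool_pos: [0.5033, 0.4701, 0.0305]
ee_rot: [-3.142, 0.0, 1.774]
wrist_force: [0.0, -0.0, -0.7]
width: 0.0231
```

Emit:
{"method": "step_arm", "body": {"increments": "0 0 0.06 0 0 0;0 0 0 0 0 0;0 0 0 0 0 0"}}

```text
time: 13.35
tool_pos: [0.5033, 0.4702, 0.0299]
ee_rot: [-3.142, -0.0, 1.774]
wrist_force: [0.2, 0.1, -2.0]
width: 0.0231
```

Emit:
{"method": "step_arm", "body": {"increments": "0 0 0.06 0 0 0;0 0 0 0 0 0;0 0 0 0 0 0;0 0 0 0 0 0"}}

```text
time: 13.75
tool_pos: [0.5034, 0.4703, 0.0297]
ee_rot: [3.141, -0.0, 1.774]
wrist_force: [0.1, -0.1, 0.7]
width: 0.0232
```

```bash
python3 - <<'E'
from h import *
o=get_obs();print(o["wrist_force"],o["wrist_torque"],o["tool_pos"])
im=snapshot("wrist")[:,:,::-1].copy();print(get_obs()["wrist_force"])
cv2.imwrite("pics/w7.png",cv2.resize(im[110:310,160:360],None,fx=2.5,fy=2.5,interpolation=cv2.INTER_CUBIC))
E
```

```text
[ 0.14750508 -0.06726032  0.73312882] [-0.06210789  0.12569557  0.02117436] [0.503389   0.47026245 0.02969974]
[-0.06692642 -0.42078829  1.67603552]
```

View pics/w7.png

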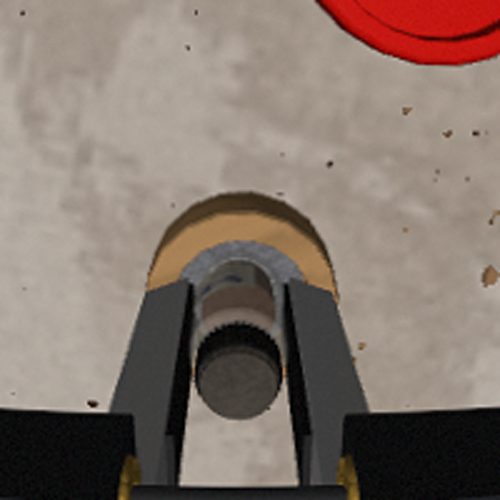

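The vial stands inside the recess, roughly central, and the force shows contact. Releasing and moving on to the pebble.

Emit:
{"method": "step_arm", "body": {"increments": "0 0 0 0 0 0;0 0 0 0 0 0;0 0 0 0 0 0;0 0 0 0 0 0;0 0 0 0 0 0", "claw": -1}}

```text
time: 14.3
tool_pos: [0.5033, 0.4702, 0.0293]
ee_rot: [-3.142, 0.0, 1.774]
wrist_force: [-0.9, -0.3, 0.7]
width: 0.0599
```

Emit:
{"method": "step_arm", "body": {"increments": "0 0 -1 0 0 0;0 0 -2.5 0 0 0;0 0 -4 0 0 0;0 0 -4 0 0 0;0 0 -2 0 0 0"}}

```text
time: 14.8
tool_pos: [0.5047, 0.4713, 0.1707]
ee_rot: [3.134, -0.004, 1.774]
wrist_force: [-0.4, 0.8, 0.4]
width: 0.0939
```

```bash
python3 - <<'E'
from h import *
o=__import__("pickle").load(open("w1.pkl","rb"))
print("peb",world("wrist",299/1.5,152/1.5,.008,o),"stone",world("wrist",342/1.5,39/1.5,.008,o))
go(.385,.26,.14,.55)
E
```

```text
peb [0.38589136 0.26016299] stone [0.38200697 0.36250233]
t 14.8 cm [-18.3  -16.     2.88] turn -0.34699118708329646 tilt fix(rotvec tool) [ 0.0074 -0.0038 -0.    ] q [0.67 0.41 1.05 0.   1.68 0.47]
```

Emit:
{"method": "step_arm", "body": {"increments": "-3.5 -3.1 0 0 0 0;-3.7 -3.2 0 0 0 0;-3.7 -3.2 0 0 0 0;-3.7 -3.2 0 0 0 0;-3.7 -3.2 0 0 0 0"}}

```text
time: 15.3
tool_pos: [0.3835, 0.2574, 0.1653]
ee_rot: [3.14, -0.0, 1.774]
wrist_force: [1.4, -1.6, 1.5]
width: 0.0939
```

Emit:
{"method": "step_arm", "body": {"increments": "0 0 1.5 0 0 -0.15;0 0 1.4 0 0 -0.16;0 0 0 0 0 0;0 0 0 0 0 0"}}

```text
out of range; nothing moved
```

Emit:
{"method": "step_arm", "body": {"increments": "0 0 1.5 0 0 -0.15;0 0 1.4 0 0 -0.15;0 0 0 0 0 0;0 0 0 0 0 0"}}

```text
time: 15.7
tool_pos: [0.3846, 0.259, 0.1362]
ee_rot: [3.141, -0.0, 2.071]
wrist_force: [0.6, -0.0, 0.6]
width: 0.0944
```

```bash
python3 - <<'E'
from h import *
go(.386,.26,.004,.513)
o=get_obs();im=snapshot("wrist")[:,:,::-1].copy()
for a in np.linspace(0,6.28,40):
    p=proj_wrist((.386+.018*np.cos(a),.26+.018*np.sin(a),.006),o);im[int(p[1].round()),int(p[0].round())]=(0,255,0)
cv2.imwrite("pics/w8.png",cv2.resize(im[80:300,120:400],None,fx=2.5,fy=2.5,interpolation=cv2.INTER_CUBIC))
E
```

```text
t 15.7 cm [ 0.02  0.16 13.22] turn -0.013084552024010154 tilt fix(rotvec tool) [ 0.0009 -0.0001 -0.    ] q [ 0.47 -0.08  1.68  0.    1.54 -0.03]
```

View pics/w8.png

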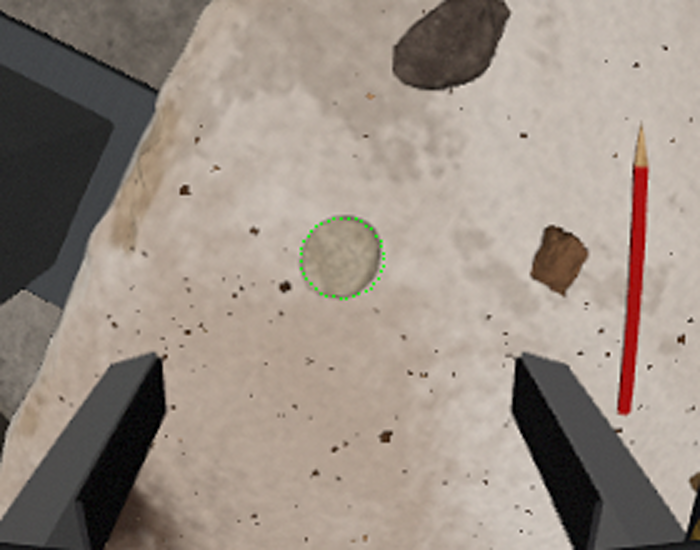

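The pebble at (342,257) is centred on the ring. Descending gently at the end.

Emit:
{"method": "step_arm", "body": {"increments": "0.02 0.16 3.5 0 0 0;0 0 3.5 0 0 0;0 0 3 0 0 0;0 0 1.5 0 0 0;0 0 0.8 0 0 0"}}

```text
time: 16.25
tool_pos: [0.3854, 0.2599, 0.0113]
ee_rot: [-3.14, -0.0, 2.073]
wrist_force: [0.1, -0.0, -0.3]
width: 0.094
```

Emit:
{"method": "step_arm", "body": {"increments": "0 0 0.4 0 0 0;0 0 0.3 0 0 0;0 0 0.2 0 0 0;0 0 0 0 0 0;0 0 0 0 0 0"}}

```text
time: 16.75
tool_pos: [0.3862, 0.2601, 0.0041]
ee_rot: [3.14, -0.0, 2.074]
wrist_force: [0.1, -0.5, -0.4]
width: 0.0941
```

Emit:
{"method": "step_arm", "body": {"increments": "0 0 0.1 0 0 0;0 0 0 0 0 0;0 0 0 0 0 0;0 0 0 0 0 0;0 0 0 0 0 0", "claw": 1}}

```text
time: 17.25
tool_pos: [0.3858, 0.2598, 0.0024]
ee_rot: [3.142, -0.0, 2.074]
wrist_force: [0.1, 0.1, 0.3]
width: 0.0575
```

Emit:
{"method": "step_arm", "body": {"increments": "0 0 0 0 0 0;0 0 0 0 0 0;0 0 0 0 0 0;0 0 0 0 0 0;0 0 0 0 0 0"}}

```text
time: 17.75
tool_pos: [0.3857, 0.2598, 0.0024]
ee_rot: [-3.142, -0.0, 2.074]
wrist_force: [-0.0, -0.1, 1.5]
width: 0.031
```

Emit:
{"method": "step_arm", "body": {"increments": "0 0 -0.3 0 0 0;0 0 -1 0 0 0;0 0 -2 0 0 0;0 0 -2 0 0 0;0 0 -1 0 0 0"}}

```text
time: 18.25
tool_pos: [0.387, 0.2605, 0.0681]
ee_rot: [3.137, 0.0, 2.074]
wrist_force: [0.1, 0.1, -0.5]
width: 0.0314
```

```bash
python3 - <<'E'
from h import *
go(.6395,.2325,.09,.513)
o=get_obs();im=snapshot("wrist")[:,:,::-1].copy()
cv2.imwrite("pics/w9.png",cv2.resize(im[130:310,160:360],None,fx=2.5,fy=2.5,interpolation=cv2.INTER_CUBIC))
E
```

```text
t 18.25 cm [-14.62  20.78  -2.1 ] turn -0.00997688731259938 tilt fix(rotvec tool) [0.0042 0.0001 0.    ] q [ 0.47 -0.03  1.77  0.    1.4  -0.03]
```

View pics/w9.png

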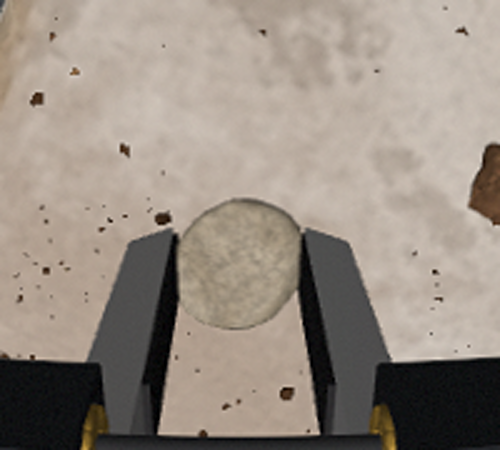

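The pebble is held flat. Carrying it to its dish.

Emit:
{"method": "step_arm", "body": {"increments": "-1.5 2.1 -0.5 0 0 0;-2.8 4 0 0 0 0;-2.9 4 0 0 0 0;-2.8 4 0 0 0 0;-2.7 3.9 0 0 0 0"}}

```text
time: 18.8
tool_pos: [0.6063, 0.2348, 0.0696]
ee_rot: [-3.141, -0.0, 2.074]
wrist_force: [-0.2, 0.8, 0.1]
width: 0.0316
```

Emit:
{"method": "step_arm", "body": {"increments": "-1.9 2.8 0 0 0 0;0 0 0 0 0 0;0 0 0 0 0 0"}}

```text
time: 19.1
tool_pos: [0.6379, 0.2318, 0.0688]
ee_rot: [-3.139, -0.001, 2.073]
wrist_force: [-0.8, -0.9, -0.2]
width: 0.0316
```

```bash
python3 - <<'E'
from h import *
go(.6395,.2325,.0135,.513)
o=get_obs();im=snapshot("wrist")[:,:,::-1].copy()
im=cv2.resize(im,None,fx=2.5,fy=2.5,interpolation=cv2.INTER_CUBIC)
def dots(P):
    p=(proj_wrist(P,o)+.5)*2.5-.5;cv2.circle(im,tuple(int(v) for v in p.round()),1,(0,255,0),-1)
for a in np.linspace(0,6.28,60): dots((.6395+.033*np.cos(a),.2325+.033*np.sin(a),.014))
R=Ro.from_euler("z",.513)
for sx in(-1,1):
  for sy in (-1,1):
    for s in np.linspace(.012,.03,8):dots(R.apply((sx*s,sy*.0155,.014))+np.array([.6395,.2325,0]))
cv2.imwrite("pics/w10.png",im[200:780,250:1040])
E
```

```text
t 19.1 cm [-0.02  0.18  5.53] turn -0.010750222455516933 tilt fix(rotvec tool) [-0.0027 -0.0011  0.    ] q [ 0.26  0.43  1.22  0.    1.49 -0.24]
```

View pics/w10.png

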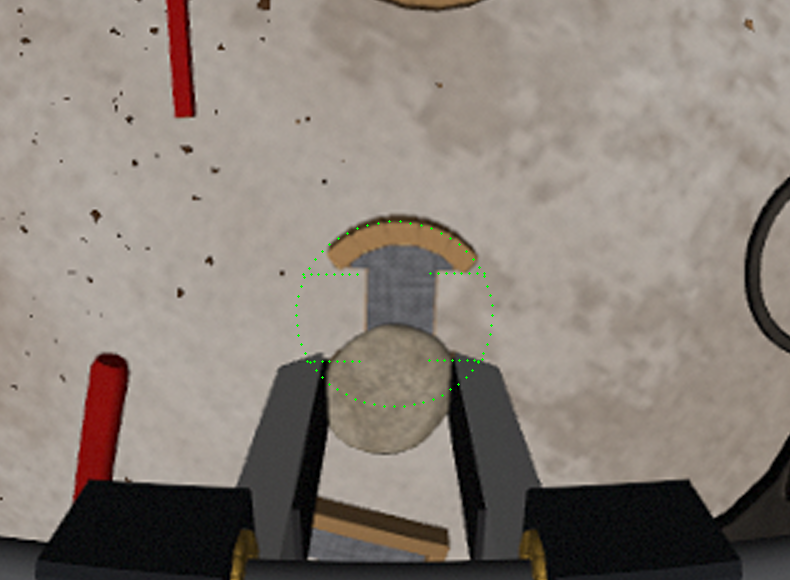

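Dish bridge centre is about u=401.5 against a prediction of 396, so I'll shift about +1.8 mm y. Notch edges agree in angle. Lowering.

Emit:
{"method": "step_arm", "body": {"increments": "0.05 0.2 1 0 0 0;0 0.16 1.5 0 0 0;0 0 1.5 0 0 0;0 0 0.7 0 0 0;0 0 0.4 0 0 0"}}

```text
time: 19.65
tool_pos: [0.6399, 0.2342, 0.0172]
ee_rot: [-3.138, -0.001, 2.074]
wrist_force: [0.7, -0.9, -0.2]
width: 0.0318
```

Emit:
{"method": "step_arm", "body": {"increments": "0 0 0.2 0 0 0;0 0 0.1 0 0 0;0 0 0 0 0 0;0 0 0 0 0 0"}}

```text
time: 20.05
tool_pos: [0.6418, 0.2344, 0.0172]
ee_rot: [3.14, 0.0, 2.074]
wrist_force: [0.0, 0.7, -0.5]
width: 0.0314
```

```bash
python3 -c "
from h import *
go(.6414,.2331,.0124,.513)
for i in range(3): snapshot('wrist');print(get_obs()['wrist_force'].round(1),get_obs()['tool_pos'].round(4))"
```

```text
t 20.05 cm [-0.1  -0.1   0.48] turn -0.010098880978633762 tilt fix(rotvec tool) [0.0013 0.0003 0.    ] q [ 0.27  0.47  1.27  0.    1.4  -0.24]
[-0.4 -0.4 -0.8] [0.6417 0.2345 0.0171]
[-0.1  0.4  0.5] [0.6417 0.2344 0.017 ]
[-0.7 -0.3 -0. ] [0.6416 0.2344 0.0169]
```

Emit:
{"method": "step_arm", "body": {"increments": "-0.05 0 0.2 0 0 0;0 0 0.15 0 0 0;0 0 0 0 0 0;0 0 0 0 0 0;0 0 0 0 0 0"}}

```text
time: 20.7
tool_pos: [0.6415, 0.2339, 0.0129]
ee_rot: [-3.142, -0.0, 2.074]
wrist_force: [0.4, 0.4, -0.3]
width: 0.0313
```

Emit:
{"method": "step_arm", "body": {"increments": "0 0 0.08 0 0 0;0 0 0 0 0 0;0 0 0 0 0 0;0 0 0 0 0 0;0 0 0 0 0 0"}}

```text
time: 21.2
tool_pos: [0.6417, 0.2339, 0.0124]
ee_rot: [3.141, 0.0, 2.074]
wrist_force: [0.2, 0.0, 2.3]
width: 0.0313
```

Emit:
{"method": "step_arm", "body": {"increments": "0 0 0.06 0 0 0;0 0 0 0 0 0;0 0 0 0 0 0;0 0 0 0 0 0;0 0 0 0 0 0"}}

```text
time: 21.7
tool_pos: [0.6417, 0.234, 0.0123]
ee_rot: [3.141, 0.0, 2.074]
wrist_force: [-2.0, -1.1, 4.9]
width: 0.0317
```

Contact; releasing, then the stone.

Emit:
{"method": "step_arm", "body": {"increments": "0 0 0 0 0 0;0 0 0 0 0 0;0 0 0 0 0 0;0 0 0 0 0 0;0 0 0 0 0 0", "claw": -1}}

```text
time: 22.2
tool_pos: [0.6414, 0.2339, 0.0111]
ee_rot: [-3.141, -0.0, 2.074]
wrist_force: [0.3, -1.1, -0.4]
width: 0.0681
```

Emit:
{"method": "step_arm", "body": {"increments": "0 0 -1 0 0 0;0 0 -2.5 0 0 0;0 0 -4 0 0 0;0 0 -4 0 0 0;0 0 -2 0 0 0"}}

```text
time: 22.7
tool_pos: [0.6433, 0.2345, 0.1528]
ee_rot: [3.134, 0.002, 2.074]
wrist_force: [0.7, -0.9, 1.0]
width: 0.0939
```

```bash
python3 - <<'E'
from h import *
go(.381,.3625,.13,-.578)
o=get_obs();im=snapshot("wrist")[:,:,::-1].copy();cv2.imwrite("pics/w11.png",im)
import pickle;pickle.dump(o,open("w11.pkl","wb"))
E
```

```text
t 22.7 cm [ 23.87 -16.83   2.1 ] turn 1.081109952180615 tilt fix(rotvec tool) [0.0081 0.0018 0.    ] q [ 0.27  0.4   1.1   0.    1.64 -0.24]
```

Emit:
{"method": "step_arm", "body": {"increments": "2.4 -1.7 0 0 0 0;3.6 -2.5 0 0 0 0;3.6 -2.5 0 0 0 0;3.6 -2.5 0 0 0 0;3.6 -2.5 0 0 0 0"}}

```text
time: 23.25
tool_pos: [0.4562, 0.3251, 0.146]
ee_rot: [-3.141, -0.0, 2.073]
wrist_force: [-0.6, 1.2, 1.1]
width: 0.0942
```

Emit:
{"method": "step_arm", "body": {"increments": "3.6 -2.5 0 0 0 0;3.5 -2.6 0 0 0 0;0 0 0 0 0 0.14;0 0 0 0 0 0.15;0 0 0 0 0 0.15"}}

```text
time: 23.75
tool_pos: [0.3783, 0.3625, 0.1463]
ee_rot: [-3.141, 0.0, 1.629]
wrist_force: [0.4, -0.4, -0.4]
width: 0.0941
```

Emit:
{"method": "step_arm", "body": {"increments": "0 0 0 0 0 0.15;0 0 0.5 0 0 0.15;0 0 0.5 0 0 0.15;0 0 0.5 0 0 0.15;0 0 0 0 0 0.04"}}

```text
time: 24.25
tool_pos: [0.3784, 0.3618, 0.1302]
ee_rot: [-3.141, 0.002, 0.99]
wrist_force: [-0.3, -0.2, -0.6]
width: 0.0945
```

```bash
python3 - <<'E'
from h import *
go(.381,.3625,.003,-.578)
o=get_obs();im=snapshot("wrist")[:,:,::-1].copy();cv2.imwrite("pics/w12.png",im)
im=cv2.resize(im,None,fx=2.5,fy=2.5,interpolation=cv2.INTER_CUBIC)
def dots(P):
    p=(proj_wrist(P,o)+.5)*2.5-.5;cv2.circle(im,tuple(int(v) for v in p.round()),1,(0,255,0),-1)
R=Ro.from_euler("z",-.578)
for a in np.linspace(0,6.28,60): dots(R.apply((.018*np.cos(a),.029*np.sin(a),.006))+[.381,.3625,0])
cv2.imwrite("pics/w12b.png",im[150:750,250:1040])
E
```

```text
t 24.25 cm [ 0.23  0.19 12.72] turn -0.0024708808734668075 tilt fix(rotvec tool) [-0.0008  0.0021 -0.    ] q [0.65 0.06 1.55 0.   1.53 1.24]
```

View pics/w12b.png

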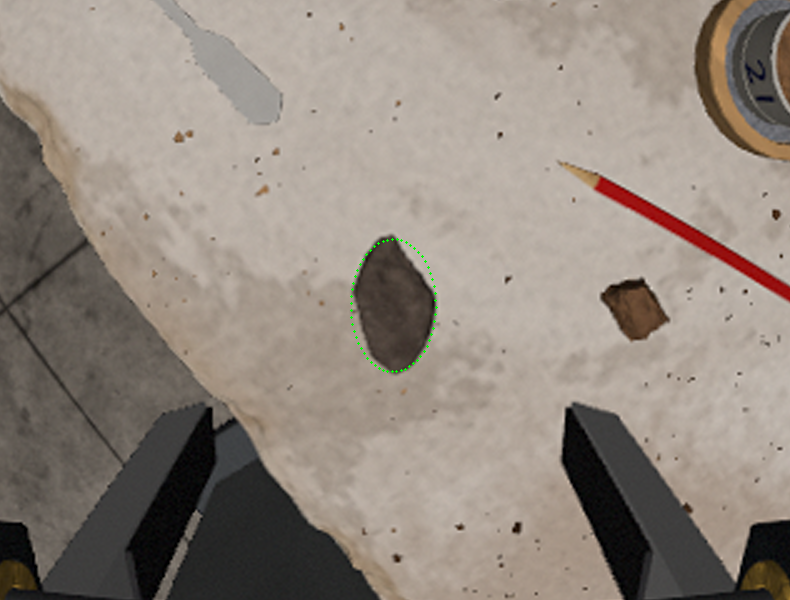

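The stone at (394,305) is aligned with the jaws and the ring. Descending.

Emit:
{"method": "step_arm", "body": {"increments": "0.2 0.19 3.5 0 0 0;0 0 3.5 0 0 0;0 0 2.7 0 0 0;0 0 1.3 0 0 0;0 0 0.7 0 0 0"}}

```text
time: 24.8
tool_pos: [0.3812, 0.3625, 0.0132]
ee_rot: [-3.141, 0.002, 0.994]
wrist_force: [0.1, 0.0, 0.9]
width: 0.0941
```

Emit:
{"method": "step_arm", "body": {"increments": "0 0 0.4 0 0 0;0 0 0.3 0 0 0;0 0 0.2 0 0 0;0 0 0 0 0 0;0 0 0 0 0 0"}}

```text
time: 25.3
tool_pos: [0.3822, 0.3633, 0.0062]
ee_rot: [3.141, -0.001, 0.994]
wrist_force: [0.1, -0.2, -0.1]
width: 0.0939
```

Emit:
{"method": "step_arm", "body": {"increments": "0 0 0.2 0 0 0;0 0 0.15 0 0 0;0 0 0 0 0 0;0 0 0 0 0 0;0 0 0 0 0 0"}}

```text
time: 25.8
tool_pos: [0.3818, 0.363, 0.002]
ee_rot: [-3.142, -0.0, 0.994]
wrist_force: [-0.1, 0.2, 0.3]
width: 0.0937
```

Emit:
{"method": "step_arm", "body": {"increments": "0 0 0 0 0 0;0 0 0 0 0 0;0 0 0 0 0 0;0 0 0 0 0 0;0 0 0 0 0 0", "claw": 1}}

```text
time: 26.3
tool_pos: [0.3818, 0.363, 0.002]
ee_rot: [3.142, -0.0, 0.994]
wrist_force: [-0.4, -0.6, 0.0]
width: 0.0573
```

Emit:
{"method": "step_arm", "body": {"increments": "0 0 0 0 0 0;0 0 0 0 0 0;0 0 0 0 0 0;0 0 0 0 0 0;0 0 0 0 0 0"}}

```text
time: 26.8
tool_pos: [0.3819, 0.3629, 0.002]
ee_rot: [3.141, 0.0, 0.994]
wrist_force: [1.9, -1.1, 0.9]
width: 0.0326
```

Emit:
{"method": "step_arm", "body": {"increments": "0 0 -0.3 0 0 0;0 0 -1 0 0 0;0 0 -2 0 0 0;0 0 -2 0 0 0;0 0 -2 0 0 0"}}

```text
time: 27.3
tool_pos: [0.3819, 0.3631, 0.0765]
ee_rot: [3.141, -0.001, 0.994]
wrist_force: [0.2, 0.3, -0.6]
width: 0.0327
```

```bash
python3 - <<'E'
from h import *
go(.6802,.1103,.085,.191)
# grey-blue recess floor check of stone_holder in pics w11
im=snapshot("wrist")[:,:,::-1].copy();cv2.imwrite("pics/w13.png",im)
E
```

```text
t 27.3 cm [-4.91 38.79 -0.85] turn -0.7679636738419076 tilt fix(rotvec tool) [ 0.0001 -0.0007 -0.    ] q [0.65 0.1  1.62 0.   1.42 1.23]
```

```bash
python3 - <<'E'
from h import *
for n,u,v,z in[("front-left base",361,207,.04),("back-left base",367,145,.04),("left knob",366,134,.15),("left body top",398,115,.2),("eyepiece left",398,160,.36)]:print(n,world("top",u,v,z).round(3))
E
```

```text
front-left base [ 0.492 -0.015]
back-left base [ 0.673 -0.042]
left knob [ 0.678 -0.011]
left body top [ 0.713 -0.081]
eyepiece left [ 0.566 -0.019]
```

Emit:
{"method": "step_arm", "body": {"increments": "-0.3 2.1 -0.5 0 0 0;-0.4 3.8 -0.5 0 0 0;-0.5 4.2 0 0 0 0;-0.5 4.2 0 0 0 0;-0.5 4.2 0 0 0 0"}}

```text
time: 27.85
tool_pos: [0.526, 0.2426, 0.0853]
ee_rot: [3.141, -0.001, 0.994]
wrist_force: [0.3, -1.2, -1.3]
width: 0.0332
```

Emit:
{"method": "step_arm", "body": {"increments": "0 0 0 0 0 -0.14;0 0 0 0 0 -0.15;0 0 0 0 0 -0.15;0 0 0 0 0 -0.15;0 0 0 0 0 -0.15"}}

```text
time: 28.35
tool_pos: [0.5249, 0.2436, 0.085]
ee_rot: [3.142, -0.0, 1.74]
wrist_force: [0.4, -0.7, -0.4]
width: 0.0331
```

```bash
python3 - <<'E'
from h import *
go(.6802,.1103,.085,.191)
E
```

```text
t 28.35 cm [-1.575e+01  1.307e+01 -1.000e-02] turn -0.021958439850018552 tilt fix(rotvec tool) [ 0.0001 -0.0002 -0.    ] q [0.34 0.2  1.48 0.   1.46 0.17]
```

Emit:
{"method": "step_arm", "body": {"increments": "-1.8 1.5 0 0 0 -0.02;-3 2.5 0 0 0 0;-3.6 3 0 0 0 0;-3.6 3 0 0 0 0;-2.3 1.9 0 0 0 0"}}

```text
time: 28.85
tool_pos: [0.6697, 0.1218, 0.0848]
ee_rot: [3.141, 0.001, 1.752]
wrist_force: [0.9, -0.2, -0.9]
width: 0.0334
```

Emit:
{"method": "step_arm", "body": {"increments": "-1.4 1.15 0 0 0 0;0 0 0 0 0 0;0 0 0 0 0 0;0 0 0 0 0 0"}}

```text
time: 29.25
tool_pos: [0.6805, 0.1138, 0.085]
ee_rot: [-3.141, -0.001, 1.755]
wrist_force: [-0.4, 0.2, -0.1]
width: 0.0328
```

```bash
python3 - <<'E'
from h import *
go(.6802,.1103,.012,.191)
o=get_obs();im=snapshot("wrist")[:,:,::-1].copy();cv2.imwrite("pics/w14.png",im)
im=cv2.resize(im,None,fx=2.5,fy=2.5,interpolation=cv2.INTER_CUBIC)
def dots(P):
    p=(proj_wrist(P,o)+.5)*2.5-.5;cv2.circle(im,tuple(int(v) for v in p.round()),1,(0,255,0),-1)
R=Ro.from_euler("z",.191);C=np.array([.6802,.1103,0])
for s in np.linspace(-1,1,30):
  for k in(-1,1):
    dots(R.apply((k*.033,.044*s,.014))+C);dots(R.apply((.033*s,.044*k,.014))+C);dots(R.apply((k*.014,.02*s,.014))+C)
    if abs(s)>.45:dots(R.apply((.033*s,.02*k,.014))+C)
cv2.imwrite("pics/w14b.png",im[200:790,250:1040])
E
```

```text
t 29.25 cm [-0.34 -0.09  7.29] turn -0.0067793575206549495 tilt fix(rotvec tool) [-0.0006 -0.0006  0.    ] q [ 0.08  0.44  1.17  0.    1.53 -0.1 ]
```

View pics/w14b.png

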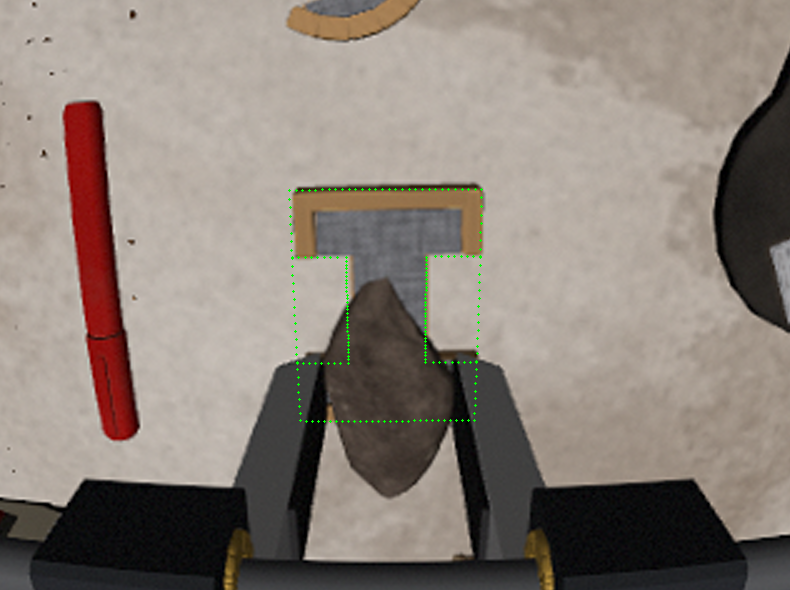

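Holder edges match the prediction to within 1 mm, and the stone lies along the recess. Lowering.

Emit:
{"method": "step_arm", "body": {"increments": "-0.3 -0.03 1 0 0 0;0 0 2 0 0 0;0 0 2 0 0 0;0 0 1 0 0 0;0 0 0.5 0 0 0"}}

```text
time: 29.8
tool_pos: [0.6803, 0.1099, 0.018]
ee_rot: [-3.139, -0.0, 1.754]
wrist_force: [-0.4, -0.0, -0.3]
width: 0.0328
```

Emit:
{"method": "step_arm", "body": {"increments": "0 0 0.3 0 0 0;0 0 0.2 0 0 0;0 0 0 0 0 0;0 0 0 0 0 0;0 0 0 0 0 0"}}

```text
time: 30.3
tool_pos: [0.6822, 0.1096, 0.0158]
ee_rot: [3.14, 0.0, 1.754]
wrist_force: [0.2, -0.0, -0.4]
width: 0.0331
```

```bash
python3 - <<'E'
from h import *
go(.6802,.1103,.012,.191)
E
```

```text
t 30.3 cm [ 0.1  -0.18  0.38] turn -0.008033048696677314 tilt fix(rotvec tool) [0.0014 0.0001 0.    ] q [ 0.08  0.49  1.25  0.    1.4  -0.11]
```

Emit:
{"method": "step_arm", "body": {"increments": "0.1 -0.1 0.15 0 0 0;0 0 0.13 0 0 0;0 0 0 0 0 0;0 0 0 0 0 0;0 0 0 0 0 0"}}

```text
time: 30.8
tool_pos: [0.6805, 0.1104, 0.0121]
ee_rot: [-3.141, -0.0, 1.754]
wrist_force: [-0.2, -0.2, -0.7]
width: 0.0326
```

Emit:
{"method": "step_arm", "body": {"increments": "0 0 0.07 0 0 0;0 0 0 0 0 0;0 0 0 0 0 0;0 0 0 0 0 0"}}

```text
time: 31.2
tool_pos: [0.6805, 0.1104, 0.012]
ee_rot: [3.141, 0.0, 1.754]
wrist_force: [-1.0, 0.3, 4.1]
width: 0.0328
```

Emit:
{"method": "step_arm", "body": {"increments": "0 0 0.07 0 0 0;0 0 0 0 0 0;0 0 0 0 0 0;0 0 0 0 0 0;0 0 0 0 0 0"}}

```text
time: 31.7
tool_pos: [0.6806, 0.1104, 0.012]
ee_rot: [3.141, 0.0, 1.754]
wrist_force: [-2.2, 0.2, 6.6]
width: 0.0328
```

Contact on the floor. Releasing, lifting and pulling back for a last check.

Emit:
{"method": "step_arm", "body": {"increments": "0 0 0 0 0 0;0 0 0 0 0 0;0 0 0 0 0 0;0 0 0 0 0 0;0 0 0 0 0 0", "claw": -1}}

```text
time: 32.2
tool_pos: [0.6805, 0.1104, 0.0104]
ee_rot: [-3.141, -0.0, 1.754]
wrist_force: [-0.4, -0.1, 0.1]
width: 0.0693
```

Emit:
{"method": "step_arm", "body": {"increments": "0 0 -1 0 0 0;0 0 -2.5 0 0 0;0 0 -4 0 0 0;0 0 -4 0 0 0;0 0 -3 0 0 0"}}

```text
time: 32.7
tool_pos: [0.6814, 0.1105, 0.1602]
ee_rot: [3.137, 0.0, 1.754]
wrist_force: [0.0, 0.5, 0.8]
width: 0.0941
```

Emit:
{"method": "step_arm", "body": {"increments": "0 -2 -1 0 0 0;0 -4 -1 0 0 0;0 -4 -1 0 0 0;0 -4 -1 0 0 0;0 -4 0 0 0 0"}}

```text
time: 33.2
tool_pos: [0.503, 0.0775, 0.1985]
ee_rot: [3.137, 0.001, 1.754]
wrist_force: [0.0, -0.3, 0.1]
width: 0.094
```

Emit:
{"method": "step_arm", "body": {"increments": "0 -4 0 0 0 0;0 -4 0 0 0 0;0 -2 0 0 0 0;0 0 0 0 0 0;0 0 0 0 0 0"}}

```text
time: 33.7
tool_pos: [0.4058, 0.0595, 0.1968]
ee_rot: [3.139, 0.0, 1.754]
wrist_force: [0.5, -0.2, 0.2]
width: 0.0941
```

```bash
python3 - <<'E'
from h import *
o=get_obs();print(o["time"],o["tool_pos"],o["width"],o["wrist_force"])
t=snapshot("top")[:,:,::-1];s=snapshot("scene")[:,:,::-1]
a=cv2.resize(t[128:262,175:345],None,fx=3.0,fy=3.0,interpolation=cv2.INTER_CUBIC)
b=cv2.resize(s[150:260,170:360],None,fx=4,fy=4,interpolation=cv2.INTER_CUBIC)
b=b[:190*4//1]
im=np.zeros((600,800,3),np.uint8);a=cv2.resize(a,(395,311));b=cv2.resize(b,(400,232))
im[:311,:395]=a;im[:232,400:]=b
w=cv2.imread("pics/w11.png");w=cv2.resize(w[20:300,100:420],(320,280));im[315:595,:320]=w
cv2.imwrite("pics/fin.png",im);cv2.imwrite("pics/fint.png",t);cv2.imwrite("pics/fins.png",s)
E
```

```text
33.7 [0.40584476 0.05951915 0.19682213] 0.09411607176575677 [ 0.49671159 -0.16988479  0.22578545]
```

View pics/fin.png

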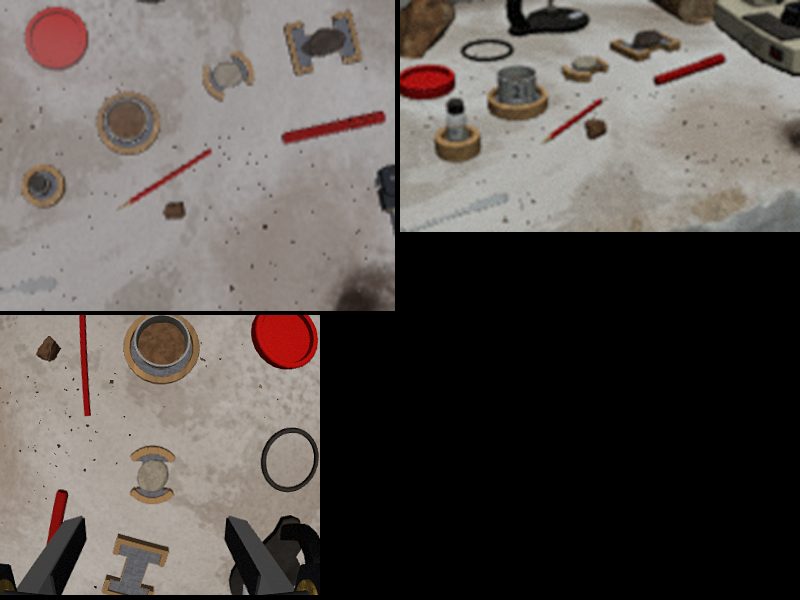

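The final views show the tin at (128,118), vial at (42,184), pebble at (227,73) and stone at (323,42), each inside its own recess. The tin and vial are upright and the gripper is open and clear.

```bash
python3 -c "
from bench import *
print(close_job())"
```

```text
the job is handed in; nothing more can be done
None
```

All four samples are in their own holders: tin, vial, pebble, then stone, placed in that order. Each was lowered until the wrist force showed it had met the recess floor, then released. The arm finished open and clear at 33.7 s of the 115 s allowed.

**Last checks:** The closing top and side views show the tin and vial upright, the pebble in its dish and the stone along its oblong recess. The look-alikes visible in those views were untouched. The highest wrist force I read was about 7 N.

**Small disagreements:**
- **Finger opening:** it read about 2 mm under the tin's 53 mm and about 1 mm under the vial's 24 mm. Neither mattered to the grip.
- **Vial contact:** the signal was weak, about 1 to 2 N, close to the sensor noise. The height at which it stopped still matched the recess floor.
- **Stone:** it sat about 3° off the jaw axis, well within its recess.

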